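# Hold the capped sample cell in the spectrometer beam

### The arm

A 6-joint arm with a two-finger parallel gripper is mounted at the origin on the work surface. World frame = base frame: x ahead of the robot, y to its left, z up, the work surface at z = 0. Lengths are in mm, angles in rad, forces in N, time in s.
With the tool pointing down it reaches from about 350 to 975 mm from the base axis. Payload 7.1 kg.
Tool frame: the origin (TCP) lies on the centre line of the jaws, within the pads' length; the fingertips stand 8 mm ahead of it and the grasp point (between the pads) lies 11 mm behind it; z points along the fingers, x is the direction in which the jaws open and shut, and the axes are right-handed (so a half turn about z gives the same grasp; the last joint's range is limited). The gripper opens to 88 mm and grips with 3 to 60 N. Pads are 20 mm wide; open, the fingers measure 115 mm over their backs; the gripper's body (75 mm by 178 mm) begins 61 mm behind the grasp point.
Start: joints at [-1.227, 0.423, 1.63, -0, 1.089, -0.019], TCP at [221.825, -584.293, 230.675] pointing down, gripper open.
Joint ranges: [-3, 3], [-0.9, 2.11], [0.09, 2.58], [-1.31, 4.45], [0.11, 2.69], [-2.54, 2.54]. Speed limits (rad/s): [2.39, 2.39, 3.01, 3.14, 3.14, 3.14].

### API

Orientations are given as a rotation vector (axis times angle).
In Python, from workcell import ctrl gives the robot as it stands.
- The arm moves only by the shell command python3 -m handwheel 'ROWS'. ROWS is JSON, a list of rows, each a list of 3 entries, a list of its own where there are three numbers: the turn, a rotation vector about the tool's x, y, z in rad, then the shift along the tool's x, y, z in mm, then the opening, from 0 (shut) to 1 (fully open). In form: [[[ax, ay, az], [tx, ty, tz], jaw], ...]. A call has exactly 10 rows; each row shifts and turns the pose as measured when the row begins, along the tool's axes as they then stand; what a row does not reach is not made up. A row lasts 1/12 s, in which the tool goes at most 41.7 mm and 7.16 degrees, less where a joint would pass 70% of its speed; a pose out of reach is approached as far as the arm can. A call with a gripper value outside its range is refused whole. The fingers move at their own pace and stop on an object; the grip force is fixed at half the most. Time passes only in rows, so rows that do not move let the fingers close, or fill a call up. It gives the time, the measured TCP pose, the force and the opening at its end, in the units of the state.
- ctrl.get_obs(): the state, without advancing time (a new reading comes with each control period).
- ctrl.get_image(name): name is "scene" or "top" or "wrist"; returns a dict with "pixels" (420x560x3 uint8, red, green, blue), "camera_matrix" (3x3 intrinsics, pixels), "rvec" (rotation vector, rad) and "tvec" (3), from world to camera coordinates, as OpenCV has them. Camera axes: x right, y down, z forward; pixel columns grow to the right and rows downward; lengths in mm; the calibration is good to about 2 mm. A picture is of the moment at which its call begins. There is no depth.
- ctrl.close_job(): hands the job in, once; it reports no verdict.
Trained networks look in a picture, given as the dict that the camera call returned (one of the last four; its "shot" number tells which), for a name from the list of things; names that differ only in an ending like _2 or _b are one class to them, and where a whole thing is asked for, a point or a joint stands for the part that bears it (a point fixed in the world has none). Each returns a list of dicts, best first, with "score" (0 to 1); they miss things now and then, are a little off and sometimes report something else, mostly with a low value. They report only what shows in the picture. A call takes as long as a camera call. They do not tell look-alikes from the thing itself.
- ctrl.look_for(picture, query): "position" ([x, y, z] in mm, in the coordinates of the camera as it stood for that picture, good to about 4 mm: the middle of the surface that is visible of it).
- ctrl.spot_point(picture, query): "position" ([x, y, z] in mm, in the coordinates of the camera as it stood for that picture, good to about 4 mm: a listed point, or the origin of a listed thing).
The state is a dict: "t": time; "qpos": joint angles; "qvel": joint speeds; "joint_torque": joint torques, N m; "ee_pos": TCP position; "orientation": TCP orientation; "ft_force": force on the tool from outside, world axes, zero at the start; "moment": the same for the moment, N m; "width": finger opening in mm.
Only numpy, scipy, OpenCV 4.12 (cv2) and the standard library are available. Lean on these libraries where they do the work, as an engineer would, in place of code of your own. Each camera call takes 0.05 s, during which the arm holds its last target.

### The job

Close the long glass cell where it stands with the one lid that matches it, fully home, and let go of the lid. Then take the cell by its frosted faces only, never touching its clear windows, and finish holding it still and upright in the middle of the gap between the spectrometer's tubes, centred on the light beam and square to it, so that light goes in one window and out of the other: the program ends while the gripper still holds it. Never tip the cell, do not bump the spectrometer, and leave the other things on the bench alone.

Things in the scene. Friction and masses are not known exactly. Their poses are not given: they have to be found in the camera images.
- long_cell: Open glass sample cell (cuvette), 48 mm long (x), 30 wide (y), 60 tall; origin under its centre, z up. Walls and floor 4 mm, mouth 40 x 22. The two long faces (+y, -y, 30 mm apart) are frosted, pale grey, and may be gripped; the two narrow end faces (+x, -x) are clear windows: light goes along its x. About 0.12 kg. The same either way round.
- long_cell_mid (a point): Point inside the long cell, on its vertical middle line, 32 mm above its underside: the middle of the windows.
- long_cell_window_a: Clear window in the long cell's +x end, 22 mm wide, 56 mm tall, 4 mm thick; origin at the middle of its lower edge. Not to be touched by the fingers.
- long_cell_window_b: Clear window in the long cell's -x end, likewise.
- long_lid: Dark grey plastic lid that matches the long cell, standing on its plug; origin under the plug's centre, z up. Plug 37 (x) x 19 mm, 8 deep, its lowest 4 mm 3 mm smaller; rim plate 44 x 25.5, 4 thick; bar handle on top; 30 tall, 25 g. Seated with x along the cell's x (either way round): 1.5 mm play per side, rim on the cell's top, origin 52 mm above the cell's underside.
- long_lid_handle (a point): Middle of the long lid's upright bar handle, 21 mm above the lid's underside. The bar is 24 mm long (x), 12 thick (y), 18 tall. With the lid seated its top is 82 mm above the cell's underside.
- spectrometer: Fixed instrument: origin on the bench under the middle of the beam, beam level along its y, 160 mm up. On +y the collimator tube and a black lamp housing (263 mm tall, 225 to 300 out), on -y the telescope (to 292 out). Tube mouths 46 mm across; clamps reach 200 mm up from 128 mm out. Under the gap only a base 26 tall, 90 wide.
- beam_mid (a point): Point on the beam, 160 mm above the bench, in the middle of the 200 mm free gap between the two tubes' mouths; axes as the spectrometer's (beam along y).
- short_cell: Bystander: open square glass cell, 30 x 30 mm, 60 mm tall, mouth 22 x 22 mm; origin under its centre.
- short_lid: Bystander: dark grey lid of the short cell, rim 26 x 25.5 mm, 30 mm tall, bar handle 14 x 12 mm; origin under its centre.
- round_lid: Bystander: round dark grey lid, rim diameter 30 mm, 30 mm tall; origin under its centre.
- eyepiece: Bystander: black eyepiece, diameter 34 mm, 34 mm tall; origin under its centre.
- adjuster: Bystander: screwdriver lying on the bench, 130 mm long, along its x.
- mouse: Bystander: computer mouse, 100 x 58 x 24 mm; origin under its centre.
- lens_mount: Bystander: flat aluminium lens mount, diameter 44 mm, 9 mm tall; origin under its centre.
- mass_puck: Bystander: brass weight, diameter 36 mm, 22 mm tall; origin under its centre.
Mind the look-alikes: they are no part of the job. What is shaped like the long_lid but blue is not meant. What is shaped like the long_cell but yellow is not meant.

How it is judged (in metres and radians):
On the way, in this order (a step that is already met when the one before it is completed fails the run):
1. the matching lid is seated on the standing long cell and let go (z of long_lid in the frame of long_cell between 0.049 and 0.0545 m and x of long_lid in the frame of long_cell between -0.0035 and 0.0035 m and y of long_lid in the frame of long_cell between -0.0035 and 0.0035 m and angle between the z axis of long_lid and the z axis of long_cell, either way round below 0.1 rad and height (world z) of long_cell below 0.008 m and angle between long_cell's own z axis and vertical below 0.08 rad and contact force between the fingers and long_lid below 0.2 N), for 0.2 s.
2. the closed cell is lifted clear of the bench, gripped by the cell itself (z of long_lid in the frame of long_cell between 0.049 and 0.0545 m and x of long_lid in the frame of long_cell between -0.0035 and 0.0035 m and y of long_lid in the frame of long_cell between -0.0035 and 0.0035 m and angle between the z axis of long_lid and the z axis of long_cell, either way round below 0.1 rad and contact force between the fingers and long_cell above 1 N and contact force between the fingers and long_lid below 1 N and height (world z) of long_cell above 0.04 m), for 0.2 s.
At the end, for the whole second after the job is handed in: Lid seated on the long cell (3.5 mm sideways, 3 mm in height); fingers hold the cell, not the lid; its mid-window point is within 8 mm of the beam sideways, 12 mm in height, 35 mm along it; square and upright within 8 degrees; at rest, clear of the spectrometer (z of long_lid in the frame of long_cell between 0.049 and 0.0545 m and x of long_lid in the frame of long_cell between -0.0035 and 0.0035 m and y of long_lid in the frame of long_cell between -0.0035 and 0.0035 m and angle between the z axis of long_lid and the z axis of long_cell, either way round below 0.1 rad and contact force between the fingers and long_cell above 1 N and contact force between the fingers and long_lid below 1 N and x of long_cell_mid in the frame of spectrometer between -0.008 and 0.008 m and y of long_cell_mid in the frame of spectrometer between -0.035 and 0.035 m and z of long_cell_mid in the frame of spectrometer between 0.148 and 0.172 m and angle between the x axis of long_cell and the y axis of spectrometer, either way round below 0.14 rad and angle between long_cell's own z axis and vertical below 0.14 rad and height (world z) of long_cell above 0.1 m and linear speed of long_cell below 0.02 m/s and contact force between long_cell and spectrometer below 0.3 N); the arm keeps its last pose, push and grip.
It fails at once if a clear window of the long cell is touched by the fingers (contact force between the fingers and long_cell_window_a above 0.5 N or contact force between the fingers and long_cell_window_b above 0.5 N).
It fails at once if the long cell is tipped by more than about 30 degrees (angle between long_cell's own z axis and vertical above 0.5 rad).
It fails at once if the spectrometer is bumped (contact force between spectrometer and anything else above 3 N).
It fails at once if another thing on the bench is moved by more than 20 mm (distance of any of short_cell, short_lid, round_lid, eyepiece, adjuster, mouse, lens_mount, mass_puck from where it was at the start of the episode above 0.02 m).
It also fails if it takes over 56 s, if anything falls off the work surface, if the arm or the gripper's body presses on something with over 40 N, if the wrist force passes 120 N, or if a joint passes its speed limit or range.

## Working session

There is one attempt and no reset: what is moved stays moved. The work goes in short steps, Python scripts to look and compute and a shell command to move; the robot and the scene stay as the last step left them, time stands still between calls to the robot, and variables do not carry over. Pictures are saved under pics/ and viewed, and the job is handed in when it is done.

```bash
ls; mkdir -p pics; cat > h.py <<'E'
import numpy as np, cv2
from scipy.spatial.transform import Rotation as R
from workcell import ctrl
def shot(n,fn=None):
    p=ctrl.get_image(n)
    if fn: cv2.imwrite('pics/'+fn,cv2.cvtColor(p['pixels'],cv2.COLOR_RGB2BGR))
    return p
def c2w(p,x):
    Rm=cv2.Rodrigues(np.array(p['rvec'],float))[0]
    return Rm.T@(np.array(x,float)-np.array(p['tvec'],float).ravel())
def w2p(p,X):
    return cv2.projectPoints(np.array(X,float).reshape(-1,1,3),np.array(p['rvec'],float),np.array(p['tvec'],float),np.array(p['camera_matrix'],float),None)[0].reshape(-1,2)
def ray(p,uv,z):
    K=np.array(p['camera_matrix'],float);Rm=cv2.Rodrigues(np.array(p['rvec'],float))[0]
    C=c2w(p,[0,0,0]); d=Rm.T@np.linalg.inv(K)@np.array([uv[0],uv[1],1.])
    return C+d*(z-C[2])/d[2]
def st():
    o=ctrl.get_obs(); return o
E
python3 - <<'E'
from h import *
for n in ['scene','top','wrist']:
    p=shot(n,n+'0.png')
    print(n,c2w(p,[0,0,0]).round(),np.array(p['camera_matrix']).round().tolist())
    for q in ['long_cell','long_lid','spectrometer','beam_mid']:
        r=ctrl.spot_point(p,q)
        for d in r[:4]:
            w=c2w(p,d['position']); print(q,round(d['score'],2),w.round(1),w2p(p,w).round()[0])
o=st();print(o['t'],o['ee_pos'],o['orientation'],o['width'])
E
```

```text
pics
scene [1186.  227. 1265.] [[508.0, 0.0, 279.0], [0.0, 508.0, 208.0], [0.0, 0.0, 1.0]]
long_cell 0.6 [518.1 126.2  -6.4] [343. 257.]
long_cell 0.5 [584.7 205.4   0.9] [363. 286.]
long_lid 0.47 [4.35e+02 9.70e+00 1.00e-01] [316. 218.]
long_lid 0.45 [ 5.167e+02  1.100e+00 -5.000e-01] [303. 239.]
spectrometer 0.76 [ 7.042e+02 -7.700e+00  1.000e-01] [272. 294.]
beam_mid 0.6 [709.3 -10.5 162.6] [269. 268.]
top [ 398.  -35. 1362.] [[509.0, 0.0, 275.0], [0.0, 509.0, 208.0], [0.0, 0.0, 1.0]]
long_cell 0.72 [516.7 125.1  -1.3] [206. 215.]
long_cell 0.64 [585.3 211.1   1.6] [174. 189.]
long_lid 0.73 [432.1  10.7   1.3] [248. 247.]
long_lid 0.58 [513.7   2.2   1.9] [252. 216.]
spectrometer 0.63 [533.  369.9   3. ] [114. 208.]
spectrometer 0.58 [ 7.039e+02 -5.900e+00  3.000e-01] [255. 147.]
beam_mid 0.66 [701.9  -4.1 157.5] [253. 133.]
wrist [ 290. -558.  385.] [[292.0, 0.0, 279.0], [0.0, 292.0, 211.0], [0.0, 0.0, 1.0]]
0.75 [ 221.83274684 -584.28943954  230.69215233] [ 2.58577095e+00 -1.78414160e+00  5.08664459e-05] 87.85454452427842
```

View pics/scene0.png

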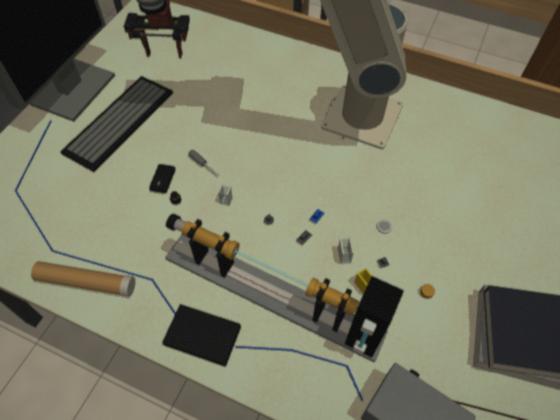

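View pics/top0.png

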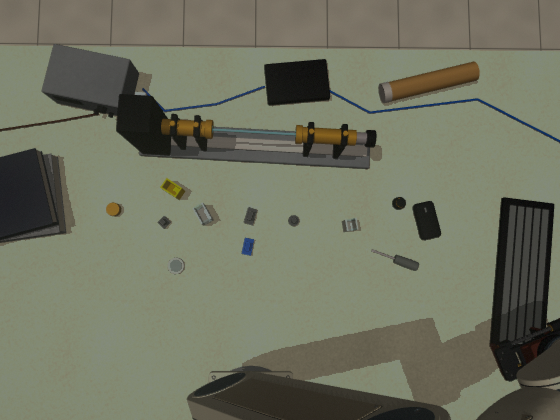

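```bash
python3 - <<'E'
import cv2,numpy as np
a=cv2.imread('pics/top0.png')[115:295,100:300]
b=cv2.imread('pics/scene0.png')[190:320,220:420]
cv2.imwrite('pics/topc.png',cv2.resize(a,None,fx=3.3,fy=3.3,interpolation=cv2.INTER_CUBIC))
cv2.imwrite('pics/scenec.png',cv2.resize(b,None,fx=4,fy=4,interpolation=cv2.INTER_CUBIC))
E
```

```text
(no output)
```

View pics/topc.png

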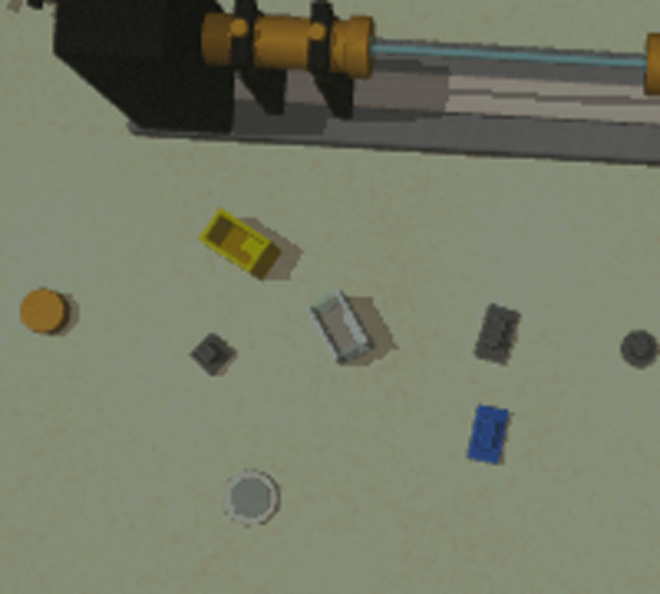

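View pics/scenec.png

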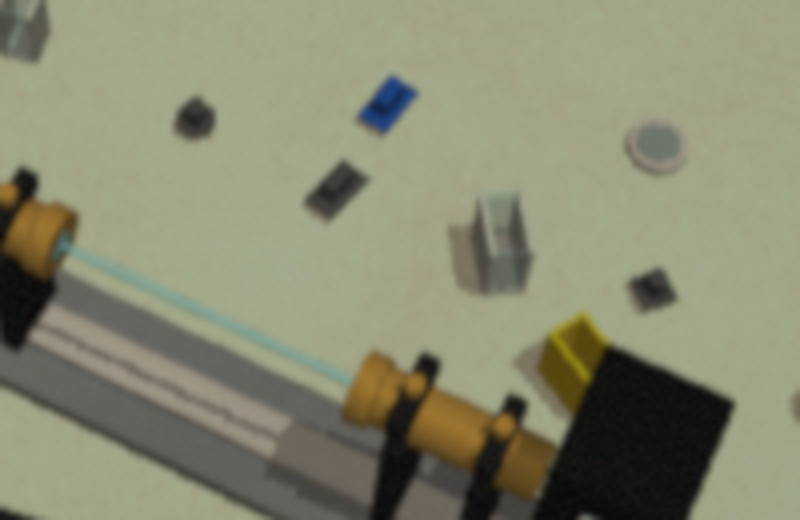

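Candidates in the top picture are: lids at (250,216) dark grey and (248,247) blue, and cells at (206,215) clear or grey and (174,189) yellow. The enlarged crops confirm that the dark grey oblong lid at (250,216) and the clear oblong cell at (206,215) fit. The small square lid at (164,222) belongs to the short cell at (350,225). I'll move above them and measure with the wrist camera.

```bash
python3 -m handwheel '[[[0,0,0],[-29,-25,0],1],[[0,0,0],[-29,-25,0],1],[[0,0,0],[-29,-25,0],1],[[0,0,0],[-29,-25,0],1],[[0,0,0],[-29,-25,0],1],[[0,0,0],[-29,-25,0],1],[[0,0,0],[-29,-25,0],1],[[0,0,0],[-29,-25,0],1],[[0,0,0],[-29,-25,0],1],[[0,0,0],[-29,-25,0],1]]'
python3 -m handwheel '[[[0,0,0],[-29,-25,0],1],[[0,0,0],[-29,-25,0],1],[[0,0,0],[-29,-25,0],1],[[0,0,0],[-29,-25,0],1],[[0,0,0],[-29,-25,0],1],[[0,0,0.11],[-29,-25,0],1],[[0,0,0.11],[-29,-25,0],1],[[0,0,0.11],[-20,-20,0],1],[[0,0,0.11],[0,0,0],1],[[0,0,0.11],[0,0,0],1]]'
```

```text
t: 1.58
ee_pos: [355.6, -218.0, 229.9]
orientation: [2.572, -1.797, 0.012]
ft_force: [0.6, 0.0, 0.1]
width: 88.0
t: 2.42
ee_pos: [475.1, 70.8, 232.1]
orientation: [-1.986, 2.425, -0.023]
ft_force: [0.6, 0.2, 0.6]
width: 88.0
```

```bash
cat > det.py <<'E'
from h import *
import sys
p=shot(sys.argv[1],sys.argv[2])
np.save('pics/last.npy',p,allow_pickle=True)
print('cam',c2w(p,[0,0,0]).round())
for q in sys.argv[3:]:
    r=ctrl.spot_point(p,q)
    for d in r[:4]:
        w=c2w(p,d['position']); print(q,round(d['score'],2),w.round(1),w2p(p,w).round()[0])
o=st();Rm=R.from_rotvec(o['orientation']).as_matrix()
print('t',round(o['t'],2),'tcp',np.round(o['ee_pos'],1),'jaw yaw',np.degrees(np.arctan2(Rm[1,0],Rm[0,0])).round(2),'z',Rm[:,2].round(3),'w',round(o['width'],1))
E
python3 det.py wrist w1.png long_cell long_cell_mid long_lid long_lid_handle spectrometer beam_mid
```

```text
cam [544.  57. 387.]
long_cell 0.67 [580.2 209.    3.7] [154. 130.]
long_cell 0.66 [515.5 126.6   2. ] [230. 167.]
long_cell_mid 0.97 [514.9 127.4  33.5] [225. 171.]
long_cell_mid 0.79 [580.2 211.5  37.1] [140. 130.]
long_lid 0.75 [430.8   7.3   1.3] [330. 211.]
long_lid 0.64 [511.    3.6  -1.4] [323. 152.]
long_lid_handle 0.89 [426.7  14.6  20.2] [327. 219.]
long_lid_handle 0.8 [511.    4.7  22.7] [325. 153.]
long_lid_handle 0.59 [ 497.8 -107.6    3. ] [410. 145.]
t 2.77 tcp [474.4  68.6 232.1] jaw yaw -101.14 z [ 0.014 -0.007 -1.   ] w 87.4
```

View pics/w1.png

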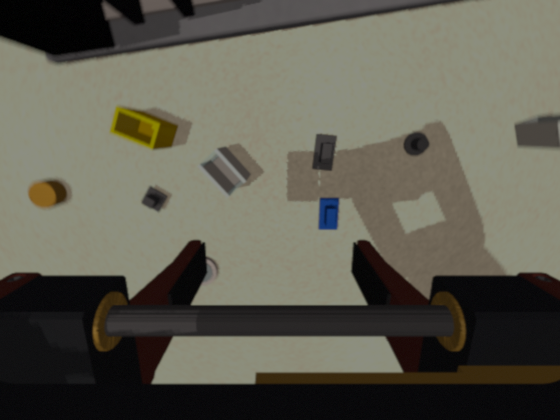

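```bash
python3 - <<'E'
import cv2,numpy as np
a=cv2.imread('pics/w1.png')
c=cv2.resize(a[135:205,190:260],None,fx=8,fy=8,interpolation=cv2.INTER_CUBIC)
l=cv2.resize(a[117:187,290:320+40],None,fx=8,fy=8,interpolation=cv2.INTER_CUBIC)
o=np.hstack([c[:, :400] if 0 else cv2.resize(c,(400,400)),cv2.resize(l,(400,400))])
cv2.imwrite('pics/w1c.png',o)
E
```

```text
(no output)
```

View pics/w1c.png

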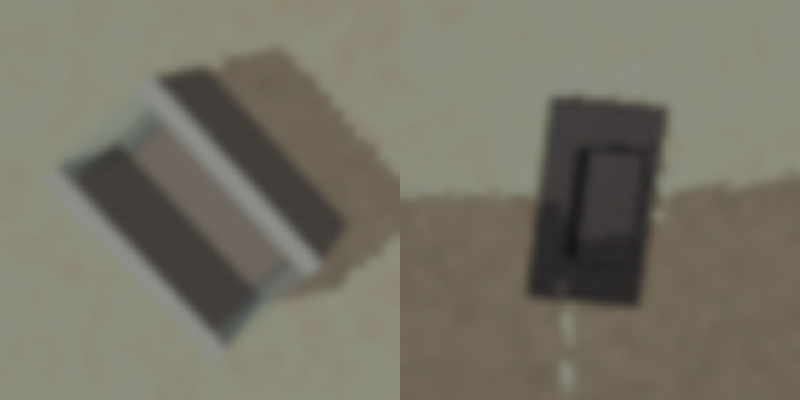

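The crop shows the clear cell's mouth, with frosted long sides and clear ends, at (225,170). The dark grey oblong lid's rim is at (325,152). I'll fit poses to their corners.

```bash
cat > fit.py <<'E'
from h import *
from scipy.optimize import least_squares
def fit(p,uv,z,L,W,yaw0):
    P=np.array([ray(p,q,z)[:2] for q in uv]); 
    B=np.array([[L/2,W/2],[L/2,-W/2],[-L/2,-W/2],[-L/2,W/2]])
    best=None
    for k in range(4):
      for rev in (0,1):
        Q=np.roll(P[::-1] if rev else P,k,0)
        for y in (yaw0,):
          f=lambda v:(B@np.array([[np.cos(v[2]),np.sin(v[2])],[-np.sin(v[2]),np.cos(v[2])]])+v[:2]-Q).ravel()
          s=least_squares(f,[*P.mean(0),y])
          if best is None or s.cost<best.cost-1e-9: best=s
    print(best.x[:2].round(1),np.degrees(best.x[2]).round(1)%180,'cost',best.cost.round(2))
    return best.x
E
python3 - <<'E'
from fit import *
p=np.load('pics/last.npy',allow_pickle=True).item()
s=70/400
c=[(190+s*u,135+s*v) for u,v in [(58,165),(155,80),(320,270),(222,350)]]
l=[(290+s*(u-400),117+s*v) for u,v in [(553,97),(667,107),(640,305),(528,293)]]
fit(p,c,60,48,30,.5); fit(p,l,12,44,25.5,-.3)
E
```

```text
[515.2 125.1] 28.2 cost 9.78
[511.2   3.4] 163.2 cost 0.69
```

```bash
cat > go.py <<'E'
from h import *
import sys
x,y,z,yaw=map(float,sys.argv[1:5])
o=st();Rm=R.from_rotvec(o['orientation']).as_matrix()
t=np.radians(yaw);T=np.array([[np.cos(t),np.sin(t),0],[np.sin(t),-np.cos(t),0],[0,0,-1]])
d=np.array([x,y,z])-np.array(o['ee_pos'])
print('shift now-axes',(Rm.T@d).round(1),'shift target-axes',(T.T@d).round(1),'|d|',np.linalg.norm(d).round(1),'turn',R.from_matrix(Rm.T@T).as_rotvec().round(3),'q6',o['qpos'][5])
E
python3 go.py 511.2 3.4 110 -106.8
```

```text
shift now-axes [ 56.3 -46.8 123.1] shift target-axes [ 51.8 -54.1 122.1] |d| 143.3 turn [-0.016 -0.004  0.099] q6 1.8956635695333899
```

```bash
python3 -m handwheel '[[[-0.016,-0.004,0.099],[0,0,0],1],[[0,0,0],[8,-8,19],1],[[0,0,0],[8,-8,19],1],[[0,0,0],[8,-8,19],1],[[0,0,0],[8,-8,19],1],[[0,0,0],[8,-8,19],1],[[0,0,0],[8,-8,19],1],[[0,0,0],[4,-6,8],1],[[0,0,0],[0,0,0],1],[[0,0,0],[0,0,0],1]]'
python3 go.py 511.2 3.4 110 -106.8; python3 det.py wrist w2.png long_lid long_lid_handle
```

```text
t: 3.6
ee_pos: [513.9, -3.5, 108.2]
orientation: [-1.872, 2.516, -0.003]
ft_force: [-0.1, 0.7, 0.4]
width: 87.6
shift now-axes [-5.9  4.6 -1.8] shift target-axes [-5.9  4.6 -1.8] |d| 7.7 turn [-0.005  0.004  0.002] q6 1.8285338247181926
cam [583. -25. 263.]
long_lid 0.92 [ 4.332e+02  6.700e+00 -1.000e-01] [292. 288.]
long_lid 0.73 [ 5.109e+02  2.700e+00 -1.000e-01] [273. 216.]
long_lid_handle 0.97 [431.2  11.6  21. ] [288. 303.]
long_lid_handle 0.65 [511.8   3.2  21.4] [272. 222.]
t 3.75 tcp [514.5  -2.9 109.2] jaw yaw -106.65 z [ 0.008  0.002 -1.   ] w 87.8
```

View pics/w2.png

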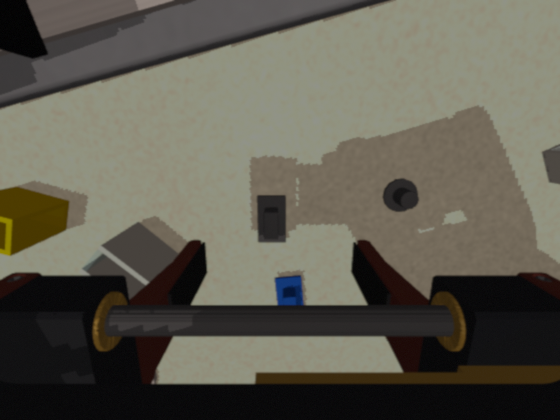

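```bash
cat > crop.py <<'E'
import cv2,sys
f,u,v,w,s,o=sys.argv[1],*map(int,sys.argv[2:6]),sys.argv[6]
a=cv2.imread('pics/'+f)[v:v+w,u:u+w]
cv2.imwrite('pics/'+o,cv2.resize(a,None,fx=s,fy=s,interpolation=cv2.INTER_CUBIC))
E
python3 crop.py w2.png 240 185 70 8 w2c.png
```

```text
(no output)
```

View pics/w2c.png

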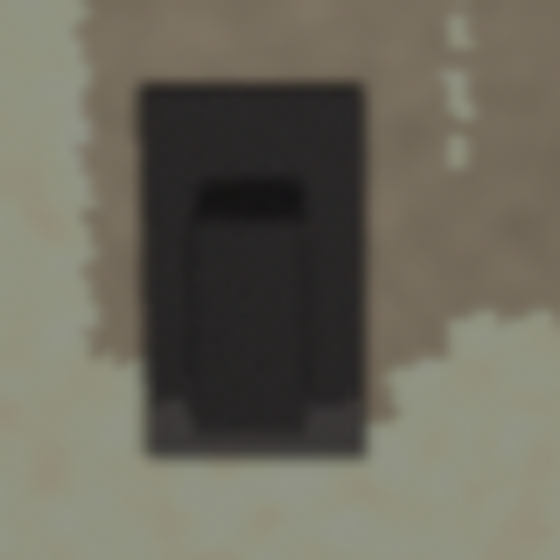

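```bash
python3 - <<'E'
from fit import *
p=np.load('pics/last.npy',allow_pickle=True).item()
l=[(240+u/8,185+v/8) for u,v in [(140,85),(362,85),(367,455),(147,455)]]
x=fit(p,l,12,44,25.5,-.3)
print([ray(p,q,12).round(1)[:2] for q in l])
E
python3 go.py 511.2 3.2 22 -106.9
```

```text
[511.7   3.5] 163.7 cost 0.59
[array([536. ,   9.2]), array([529. , -14.2]), array([487.3,  -2.5]), array([494.5,  21.6])]
shift now-axes [-4.5  5.5 87.2] shift target-axes [-4.9  4.9 87.2] |d| 87.5 turn [-0.007  0.004  0.004] q6 1.8289011485967905
```

```bash
python3 -m handwheel '[[[-0.007,0.004,-0.005],[-2,2,0],1],[[0,0,0],[-2,2,15],1],[[0,0,0],[0,0,15],1],[[0,0,0],[0,0,15],1],[[0,0,0],[0,0,15],1],[[0,0,0],[0,0,12],1],[[0,0,0],[0,0,5],1],[[0,0,0],[0,0,0],1],[[0,0,0],[0,0,0],1],[[0,0,0],[0,0,0],1]]'
python3 go.py 511.4 3.4 22 -106.4
```

```text
t: 4.58
ee_pos: [517.2, 7.5, 39.0]
orientation: [-1.887, 2.498, -0.014]
ft_force: [-0.0, -0.0, -0.3]
width: 87.8
shift now-axes [ 5.6  4.7 16.9] shift target-axes [ 5.6  4.4 17. ] |d| 18.5 turn [-0.014  0.004  0.01 ] q6 1.8392419793124892
```

```bash
python3 -m handwheel '[[[-0.014,0.004,0.01],[5,4.5,0],1],[[0,0,0],[0,0,0],1],[[0,0,0],[0,0,8],1],[[0,0,0],[0,0,4],1],[[0,0,0],[0,0,0],1],[[0,0,0],[0,0,0],1],[[0,0,0],[0,0,0],1],[[0,0,0],[0,0,0],1],[[0,0,0],[0,0,0],1],[[0,0,0],[0,0,0],1]]'
python3 go.py 511.4 3.4 22 -106.4
```

```text
t: 5.42
ee_pos: [512.5, 3.4, 28.2]
orientation: [-1.879, 2.516, -0.002]
ft_force: [0.1, 0.3, -0.2]
width: 87.8
shift now-axes [0.3 1.1 6.2] shift target-axes [0.3 1.1 6.2] |d| 6.3 turn [-0.002  0.    -0.002] q6 1.8427662739400417
```

```bash
python3 -m handwheel '[[[0,0,0],[0,1,6],1],[[0,0,0],[0,0,0],1],[[0,0,0],[0,0,0],0],[[0,0,0],[0,0,0],0],[[0,0,0],[0,0,0],0],[[0,0,0],[0,0,0],0],[[0,0,0],[0,0,0],0],[[0,0,0],[0,0,0],0],[[0,0,0],[0,0,0],0],[[0,0,0],[0,0,0],0]]'
python3 go.py 511.4 3.4 22 -106.4;python3 det.py wrist w3.png long_cell
```

```text
t: 6.25
ee_pos: [511.6, 3.8, 21.7]
orientation: [-1.879, 2.516, -0.003]
ft_force: [-0.2, 0.7, -0.0]
width: 38.2
shift now-axes [ 0.4  0.1 -0.3] shift target-axes [ 0.4  0.1 -0.3] |d| 0.5 turn [-0.002  0.    -0.001] q6 1.8433901093043912
cam [581. -17. 176.]
long_cell 0.61 [514.9 126.5   2.7] [100. 292.]
t 6.35 tcp [511.6   3.8  21.7] jaw yaw -106.48 z [ 0.002 -0.    -1.   ] w 29.6
```

View pics/w3.png

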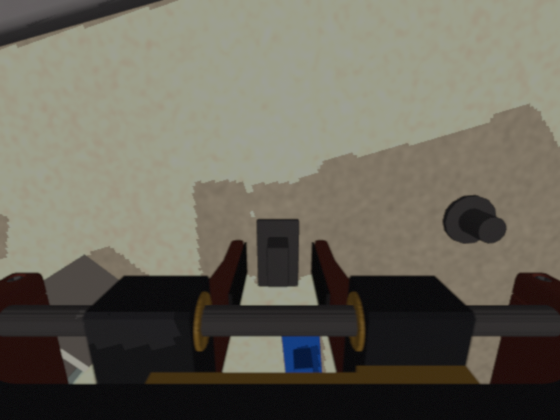

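```bash
python3 - <<'E'
from h import *
p=np.load('pics/last.npy',allow_pickle=True).item()
print(w2p(p,[[511.6,3.8,14],[511.6,3.8,21],[511.6,3.8,30]]).round(1))
c,s=np.cos(np.radians(-16.4)),np.sin(np.radians(-16.4))
for h,L,W in ((12,44,25.5),(30,24,12)):
    print(w2p(p,[[511.6+a*L/2*c-b*W/2*s,3.8+a*L/2*s+b*W/2*c,h] for a,b in ((1,1),(1,-1),(-1,-1),(-1,1))]).round(1).tolist())
E
python3 crop.py w3.png 215 200 130 5 w3c.png
```

```text
[[277.8 255.5]
 [277.8 260.5]
 [277.7 267.5]]
[[256.1, 219.5], [299.5, 219.5], [298.2, 286.5], [257.6, 286.5]]
[[266.5, 247.1], [288.9, 247.1], [288.5, 287.1], [267.0, 287.1]]
```

View pics/w3c.png

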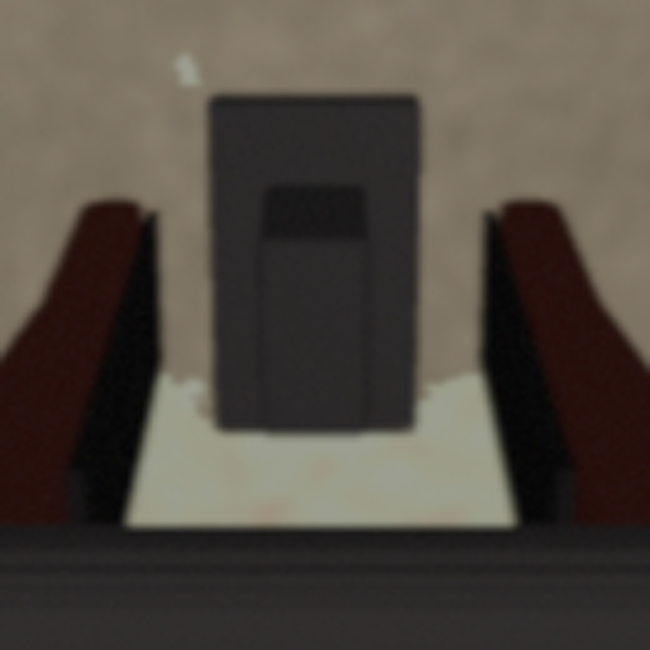

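The lid sits centred between the closing fingers: its rim spans (257,219) to (298,286) and the model predicts (256,219) to (299,286). I'll close, then lift.

```bash
python3 -m handwheel '[[[0,0,0],[0,0,0],0],[[0,0,0],[0,0,0],0],[[0,0,0],[0,0,0],0],[[0,0,0],[0,0,0],0],[[0,0,0],[0,0,0],0],[[0,0,0],[0,0,0],0],[[0,0,0],[0,0,-5],0],[[0,0,0],[0,0,-15],0],[[0,0,0],[0,0,-20],0],[[0,0,0],[0,0,-20],0]]'
python3 -m handwheel '[[[0,0,0],[0,0,-20],0],[[0,0,0],[0,0,-20],0],[[0,0,0],[0,0,-20],0],[[0,0,0],[0,0,-20],0],[[0,0,0],[0,0,-20],0],[[0,0,0],[0,0,-10],0],[[0,0,0],[0,0,0],0],[[0,0,0],[0,0,0],0],[[0,0,0],[0,0,0],0],[[0,0,0],[0,0,0],0]]'
python3 det.py wrist w4.png long_cell long_lid long_lid_handle
```

```text
t: 7.18
ee_pos: [508.2, 3.8, 80.4]
orientation: [1.877, -2.513, -0.006]
ft_force: [0.4, 0.2, -0.5]
width: 11.7
t: 8.02
ee_pos: [508.4, 3.9, 200.0]
orientation: [1.879, -2.516, -0.002]
ft_force: [0.2, -0.2, -0.5]
width: 11.9
cam [578. -17. 354.]
long_cell 0.98 [581.1 208.3   4.5] [ 99. 182.]
long_cell 0.94 [515.3 124.4  -0.7] [185. 212.]
long_lid 0.81 [506.1   1.3 177.7] [283. 248.]
long_lid 0.74 [704.7  -9.6   7.2] [237.   9.]
long_lid_handle 0.9 [508.6   4.7 199.8] [276. 261.]
t 8.22 tcp [508.5   3.9 200.1] jaw yaw -106.49 z [-0.002 -0.    -1.   ] w 11.7
```

View pics/w4.png

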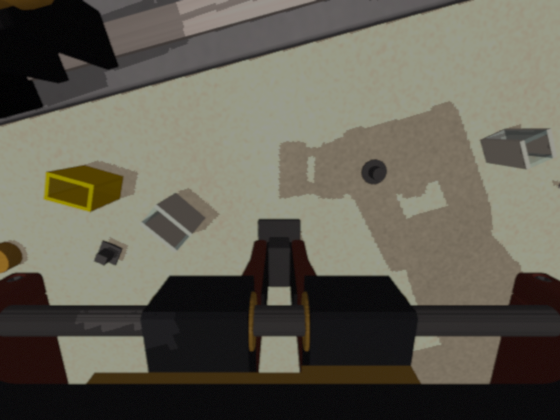

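```bash
python3 go.py 464 95 160 -60; python3 crop.py w4.png 135 180 80 7 w4c.png
```

```text
shift now-axes [-74.8  68.5  40.2] shift target-axes [-101.2   -7.    40.1] |d| 109.1 turn [ 0.002 -0.    -0.811] q6 1.8431769711009098
```

View pics/w4c.png

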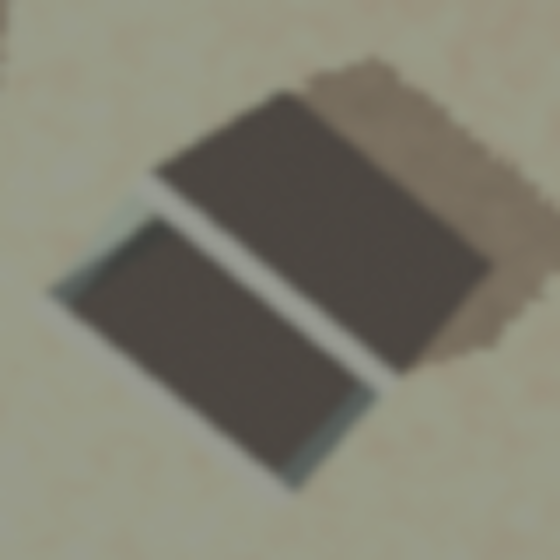

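```bash
python3 -m handwheel '[[[0,0,0],[-15,14,8],0],[[0,0,0],[-20,18,11],0],[[0,0,0],[-20,18,11],0],[[0,0,0],[-18,17,10],0],[[0,0,-0.1],[0,0,0],0],[[0,0,-0.12],[0,0,0],0],[[0,0,-0.12],[0,0,0],0],[[0,0,-0.12],[0,0,0],0],[[0,0,-0.12],[0,0,0],0],[[0,0,-0.12],[0,0,0],0]]'
python3 -m handwheel '[[[0,0,-0.1],[0,0,0],0],[[0,0,0],[0,0,0],0],[[0,0,0],[0,0,0],0],[[0,0,0],[0,0,0],0],[[0,0,0],[0,0,0],0],[[0,0,0],[0,0,0],0],[[0,0,0],[0,0,0],0],[[0,0,0],[0,0,0],0],[[0,0,0],[0,0,0],0],[[0,0,0],[0,0,0],0]]'
python3 det.py wrist w5.png long_cell long_cell_mid long_lid long_lid_handle
python3 - <<'E'
from fit import *
p=np.load('pics/last.npy',allow_pickle=True).item()
E
```

```text
t: 9.05
ee_pos: [461.5, 96.3, 153.9]
orientation: [2.641, -1.69, -0.01]
ft_force: [-0.3, -0.3, -0.3]
width: 11.4
t: 9.88
ee_pos: [460.7, 96.2, 152.2]
orientation: [2.718, -1.558, -0.014]
ft_force: [-0.0, 0.8, -0.5]
width: 11.7
cam [525. 134. 305.]
long_cell 0.87 [582.4 208.2   2. ] [241.  27.]
long_cell 0.59 [513.7 126.9   3.1] [280. 140.]
long_cell 0.41 [515.9 126.4  34.4] [282. 140.]
long_cell_mid 0.94 [514.7 122.5  32. ] [285. 143.]
long_cell_mid 0.72 [581.9 210.1  35.5] [234.  12.]
long_lid 0.69 [4.318e+02 4.900e+00 4.000e-01] [336. 259.]
long_lid 0.61 [461.8  92.3 125.3] [285. 245.]
long_lid_handle 0.83 [459.2  96.8 150. ] [277. 261.]
long_lid_handle 0.71 [427.2  10.5  23.7] [333. 269.]
t 10.13 tcp [460.7  96.2 152.2] jaw yaw -59.61 z [-0.012 -0.003 -1.   ] w 12.1
```

View pics/w5.png

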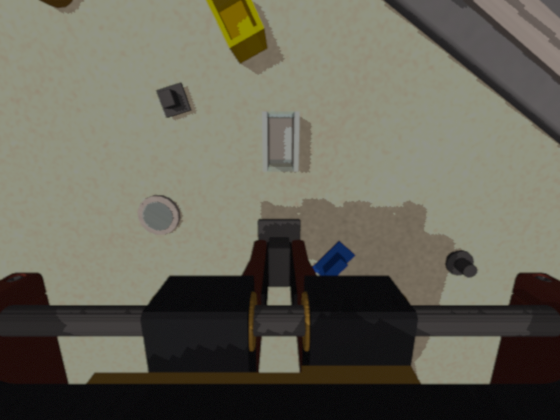

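```bash
python3 crop.py w5.png 245 100 75 8 w5c.png;python3 crop.py w5.png 250 210 60 8 w5d.png
```

```text
(no output)
```

View pics/w5c.png

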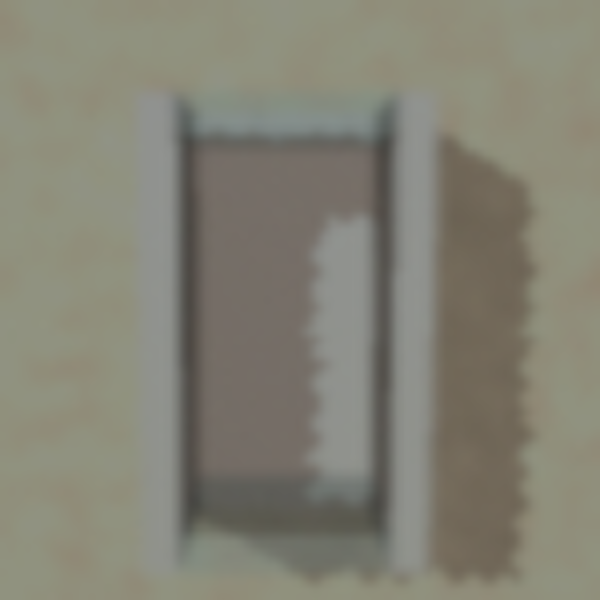

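View pics/w5d.png

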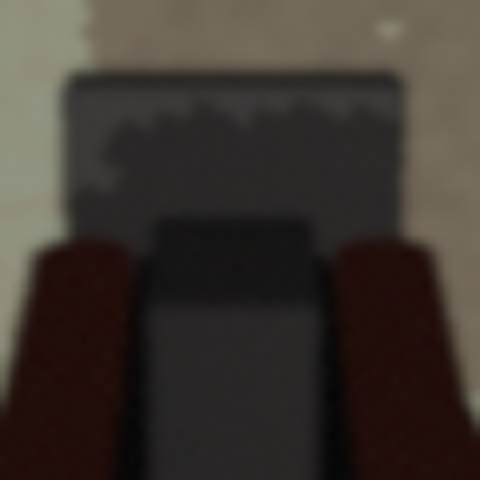

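```bash
python3 - <<'E'
from fit import *
p=np.load('pics/last.npy',allow_pickle=True).item()
c=[(245+u/8,100+v/8) for u,v in [(137,92),(440,92),(433,572),(141,572)]]
x=fit(p,c,60,48,30,.5)
print([ray(p,q,60)[:2].round(1) for q in c])
l=[(250+u/8,210+v/8) for u,v in [(65,78),(402,78)]]
P=[ray(p,q,142.0)[:2] for q in l]; print(P)
t=np.radians(-59.6);X=np.array([np.cos(t),np.sin(t)]);Y=np.array([np.sin(t),-np.cos(t)])
for q in P: d=q-np.array([460.7,96.2]); print(d@X,d@Y)
E
```

```text
[514.5 126.5] 30.4 cost 0.15
[array([527.5, 151.6]), array([542.8, 125.6]), array([501.6, 101.2]), array([486.1, 127.7])]
[array([472.99692392, 118.06575454]), array([485.55896467,  96.7094336 ])]
-12.636853481339587 -21.671075045633803
12.140082025628939 -21.69898743186495
```

```bash
python3 go.py 514.5 126.5 100 -59.6
```

```text
shift now-axes [  1.3 -62.3  51.4] shift target-axes [  1.1 -61.7  52.2] |d| 80.8 turn [ 0.012  0.004 -0.   ] q6 1.222033653845891
```

```bash
python3 -m handwheel '[[[0.012,0.004,0],[0,-4,0],0],[[0,0,0],[0,-10,4],0],[[0,0,0],[0,-12,10],0],[[0,0,0],[0,-12,10],0],[[0,0,0],[0,-12,10],0],[[0,0,0],[0,-8,8],0],[[0,0,0],[0,-4,4],0],[[0,0,0],[0,0,0],0],[[0,0,0],[0,0,0],0],[[0,0,0],[0,0,0],0]]'
python3 go.py 514.5 126.5 84 -59.6; python3 det.py wrist w6.png long_cell
```

```text
t: 10.97
ee_pos: [520.2, 131.1, 103.0]
orientation: [-2.723, 1.56, -0.005]
ft_force: [0.0, -0.4, -0.2]
width: 11.8
shift now-axes [ 1.1  7.4 19. ] shift target-axes [ 1.1  7.3 19. ] |d| 20.4 turn [-0.004 -0.002 -0.   ] q6 1.265777090270431
cam [582. 168. 258.]
long_cell 0.95 [577.8 208.4   2.3] [234. 110.]
long_cell 0.58 [514.9 124.5   2.3] [282. 222.]
t 11.07 tcp [520.2 131.  103.3] jaw yaw -59.63 z [ 0.005  0.001 -1.   ] w 11.5
```

View pics/w6.png

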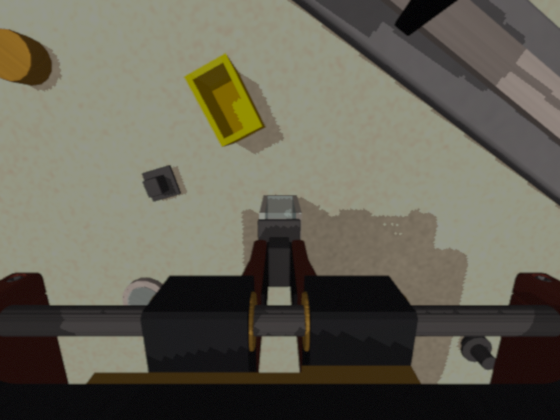

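```bash
python3 -m handwheel '[[[-0.004,-0.002,0],[1,7,0],0],[[0,0,0],[0,0,0],0],[[0,0,0],[0,0,6],0],[[0,0,0],[0,0,5],0],[[0,0,0],[0,0,0],0],[[0,0,0],[0,0,0],0],[[0,0,0],[0,0,0],0],[[0,0,0],[0,0,0],0],[[0,0,0],[0,0,0],0],[[0,0,0],[0,0,0],0]]'
python3 go.py 514.5 126.5 84 -59.6; python3 det.py wrist w7.png long_cell;python3 crop.py w7.png 240 180 80 8 w7c.png
```

```text
t: 11.9
ee_pos: [513.7, 125.5, 92.6]
orientation: [-2.724, 1.563, -0.001]
ft_force: [-0.6, -0.4, 0.2]
width: 11.8
shift now-axes [-0.5 -1.2  8.6] shift target-axes [-0.5 -1.2  8.6] |d| 8.7 turn [-0.002 -0.    -0.002] q6 1.2579318974648004
cam [576. 163. 247.]
long_cell 0.79 [ 5.768e+02  2.053e+02 -1.000e-01] [233. 101.]
long_cell 0.66 [516.3 126.9   0.9] [279. 213.]
t 12.0 tcp [513.7 125.5  92.6] jaw yaw -59.69 z [ 0.002  0.001 -1.   ] w 11.8
```

View pics/w7c.png

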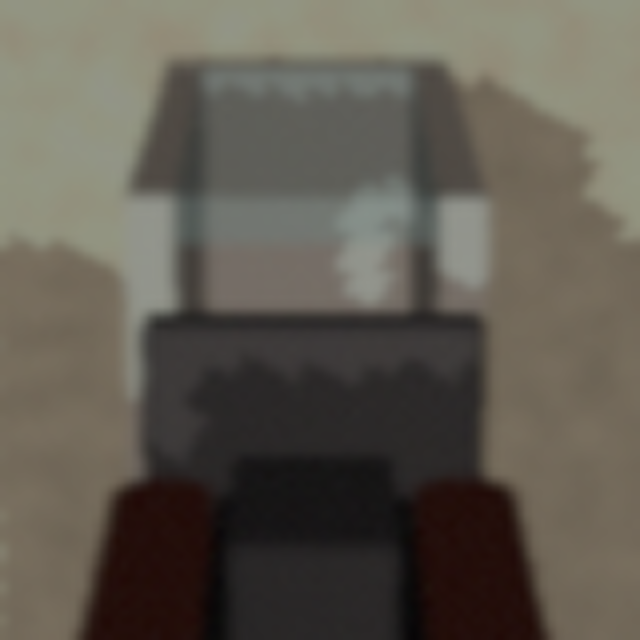

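```bash
cat > rel.py <<'E'
from h import *
import sys
# args: scale u0 v0  cellL cellR v lidL lidR v
s,u0,v0,cl,cr,cv,ll,lr,lv=map(float,sys.argv[1:10])
p=np.load('pics/last.npy',allow_pickle=True).item()
o=st();Rm=R.from_rotvec(o['orientation']).as_matrix();t=np.array(o['ee_pos'])
f=lambda u,v,z:(Rm.T@(ray(p,(u0+u/s,v0+v/s),z)-t))[:2].round(2)
a,b=f(cl,cv,60),f(cr,cv,60); c,d=f(ll,lv,t[2]-10),f(lr,lv,t[2]-10)
print('cell',a,b,'centre',((a+b)/2+[0,24]).round(2)); print('lid',c,d,'centre',((c+d)/2+[0,22]).round(2))
E
python3 rel.py 8 240 180 130 490 192 147 482 320
```

```text
cell [-15.29 -25.54] [ 14.38 -25.55] centre [-0.45 -1.55]
lid [-12.46 -21.54] [ 12.19 -21.55] centre [-0.14  0.45]
```

```bash
python3 -m handwheel '[[[-0.002,0,0],[-0.4,-1.6,0],0],[[0,0,0],[0,0,0],0],[[0,0,0],[0,0,3],0],[[0,0,0],[0,0,3],0],[[0,0,0],[0,0,0],0],[[0,0,0],[0,0,0],0],[[0,0,0],[0,0,0],0],[[0,0,0],[0,0,0],0],[[0,0,0],[0,0,0],0],[[0,0,0],[0,0,0],0]]'
python3 go.py 514.5 126.5 74 -59.6; python3 det.py wrist w8.png;python3 crop.py w8.png 240 180 80 8 w8c.png
```

```text
t: 12.83
ee_pos: [515.0, 126.8, 85.9]
orientation: [2.725, -1.563, -0.0]
ft_force: [-0.1, 0.1, -0.7]
width: 11.6
shift now-axes [ 0.1  0.6 11.9] shift target-axes [ 0.1  0.6 11.9] |d| 11.9 turn [ 0.    -0.    -0.001] q6 1.2609641345634623
cam [578. 164. 240.]
t 12.88 tcp [515.  126.8  85.9] jaw yaw -59.68 z [-0. -0. -1.] w 11.9
```

View pics/w8c.png

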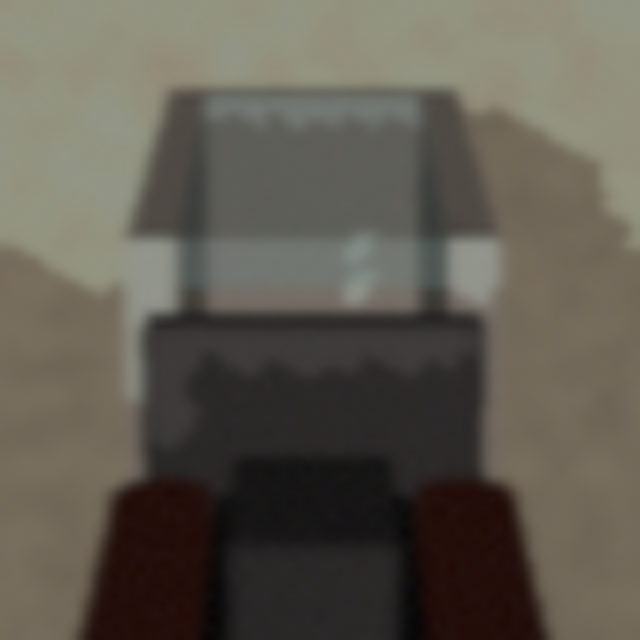

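```bash
python3 rel.py 8 240 180 128 500 237 147 482 320
```

```text
cell [-15.01 -23.5 ] [ 14.71 -23.52] centre [-0.15  0.49]
lid [-12.47 -21.52] [ 12.17 -21.54] centre [-0.15  0.47]
```

Lid and cell are aligned to within 0.1 mm by the picture. I'll lower it gently.

```bash
python3 -m handwheel '[[[0,0,0],[0,0,3],0],[[0,0,0],[0,0,2],0],[[0,0,0],[0,0,1],0],[[0,0,0],[0,0,1],0],[[0,0,0],[0,0,1],0],[[0,0,0],[0,0,0],0],[[0,0,0],[0,0,0],0],[[0,0,0],[0,0,0],0],[[0,0,0],[0,0,0],0],[[0,0,0],[0,0,0],0]]'
python3 go.py 515 126.8 74 -59.6
```

```text
t: 13.72
ee_pos: [515.1, 126.8, 77.0]
orientation: [2.725, -1.563, -0.0]
ft_force: [-0.5, 0.3, -1.0]
width: 11.8
shift now-axes [-0.   0.1  3. ] shift target-axes [-0.   0.1  3. ] |d| 3.0 turn [ 0.    -0.    -0.001] q6 1.2609464108871624
```

```bash
python3 -m handwheel '[[[0,0,0],[0,0,1],0],[[0,0,0],[0,0,1],0],[[0,0,0],[0,0,0.8],0],[[0,0,0],[0,0,0.4],0],[[0,0,0],[0,0,0],0],[[0,0,0],[0,0,0],0],[[0,0,0],[0,0,0],0],[[0,0,0],[0,0,0],0],[[0,0,0],[0,0,0],0],[[0,0,0],[0,0,0],0]]'
python3 go.py 515 126.8 74 -59.6
```

```text
t: 14.55
ee_pos: [515.3, 126.9, 73.8]
orientation: [-2.725, 1.563, -0.0]
ft_force: [-0.8, -0.3, -0.6]
width: 11.9
shift now-axes [-0.1  0.3 -0.2] shift target-axes [-0.1  0.3 -0.2] |d| 0.3 turn [-0.    -0.    -0.001] q6 1.2609305633548191
```

```bash
python3 -m handwheel '[[[0,0,0],[0,0,0],0.3],[[0,0,0],[0,0,0],0.6],[[0,0,0],[0,0,0],1],[[0,0,0],[0,0,0],1],[[0,0,0],[0,0,0],1],[[0,0,0],[0,0,0],1],[[0,0,0],[0,0,0],1],[[0,0,0],[0,0,-10],1],[[0,0,0],[0,0,-18],1],[[0,0,0],[0,0,-18],1]]'
python3 -m handwheel '[[[0,0,0],[0,0,-15],1],[[0,0,0],[0,10,-15],1],[[0,0,0],[0,15,-15],1],[[0,0,0],[0,15,0],1],[[0,0,0],[0,10,0],1],[[0,0,0],[0,0,0],1],[[0,0,0],[0,0,0],1],[[0,0,0],[0,0,0],1],[[0,0,0],[0,0,0],1],[[0,0,0],[0,0,0],1]]'
python3 det.py wrist w9.png long_cell long_cell_mid long_lid long_lid_handle;python3 crop.py w9.png 235 110 110 6 w9c.png
```

```text
t: 15.38
ee_pos: [512.6, 126.3, 118.7]
orientation: [2.721, -1.561, -0.009]
ft_force: [-0.4, 0.9, -0.0]
width: 74.9
t: 16.22
ee_pos: [472.3, 101.5, 174.0]
orientation: [-2.723, 1.562, -0.004]
ft_force: [-0.1, -0.4, 0.2]
width: 87.8
cam [534. 139. 328.]
long_cell 0.73 [577.5 206.7   3.8] [242.  57.]
long_cell_mid 0.56 [581.2 208.7  32.6] [238.  44.]
long_lid 0.79 [434.5   8.7  -1.7] [328. 259.]
long_lid 0.74 [515.  124.7  49. ] [281. 157.]
long_lid_handle 0.76 [514.4 125.9  72.8] [279. 159.]
long_lid_handle 0.66 [430.8  14.9  21.4] [326. 267.]
t 16.47 tcp [472.  101.4 174.1] jaw yaw -59.67 z [ 0.003  0.    -1.   ] w 87.8
```

View pics/w9.png

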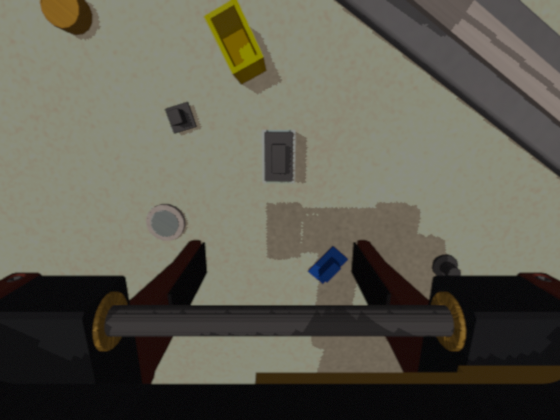

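View pics/w9c.png

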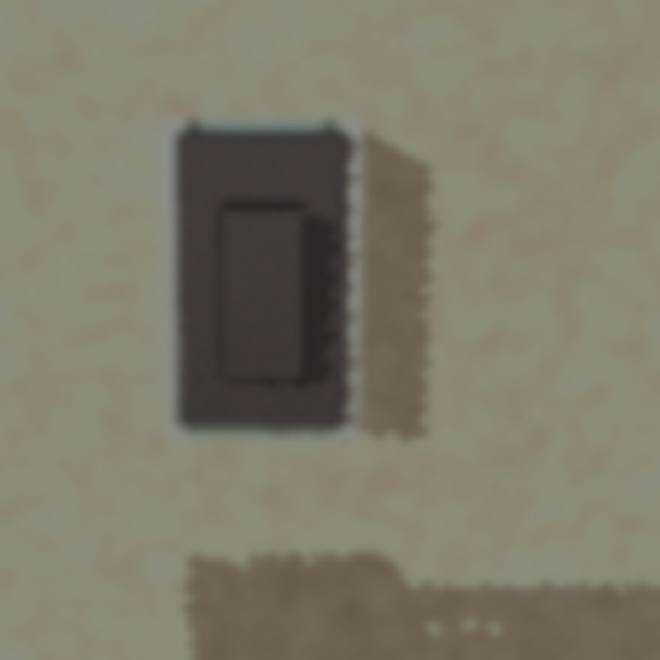

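The lid is seated evenly in the mouth at (279,157), with the frosted rims showing on both sides. I'll fit the pose for the cell grasp.

```bash
python3 - <<'E'
from fit import *
p=np.load('pics/last.npy',allow_pickle=True).item()
c=[(235+u/6,110+v/6) for u,v in [(178,130),(350,130),(347,428),(179,428)]]
x=fit(p,c,64,44,25.5,.5)
E
python3 go.py 515 126.7 110 -59.7
```

```text
[515.  126.6] 30.2 cost 0.08
shift now-axes [ -0.2 -49.7  64.2] shift target-axes [ -0.2 -49.9  64.1] |d| 81.2 turn [-0.003 -0.001  0.001] q6 1.2285266402192148
```

```bash
python3 -m handwheel '[[[0,0,0],[0,-8,0],1],[[0,0,0],[0,-12,5],1],[[0,0,0],[0,-12,15],1],[[0,0,0],[0,-10,15],1],[[0,0,0],[0,-3,12],1],[[0,0,0],[0,0,4],1],[[0,0,0],[0,0,0],1],[[0,0,0],[0,0,0],1],[[0,0,0],[0,0,0],1],[[0,0,0],[0,0,0],1]]'
python3 go.py 515 126.7 26 -59.7
```

```text
t: 17.3
ee_pos: [519.2, 128.5, 120.4]
orientation: [-2.721, 1.56, -0.009]
ft_force: [-0.4, 0.3, 0.9]
width: 87.7
shift now-axes [-0.8  5.2 94.4] shift target-axes [-0.5  4.5 94.4] |d| 94.5 turn [-0.007 -0.002  0.001] q6 1.2617625145289524
```

```bash
python3 -m handwheel '[[[-0.007,-0.002,0],[-0.5,4.5,0],1],[[0,0,0],[0,0,0],1],[[0,0,0],[0,0,8],1],[[0,0,0],[0,0,12],1],[[0,0,0],[0,0,12],1],[[0,0,0],[0,0,12],1],[[0,0,0],[0,0,8],1],[[0,0,0],[0,0,0],1],[[0,0,0],[0,0,0],1],[[0,0,0],[0,0,0],1]]'
python3 go.py 515 126.7 26 -59.7
```

```text
t: 18.13
ee_pos: [515.8, 126.1, 68.1]
orientation: [-2.721, 1.562, -0.007]
ft_force: [-0.6, -0.1, -0.2]
width: 88.0
shift now-axes [-1.   0.6 42.1] shift target-axes [-0.9  0.4 42.1] |d| 42.1 turn [-0.006 -0.002 -0.   ] q6 1.2603375793997325
```

```bash
python3 -m handwheel '[[[-0.006,-0.002,0],[-0.9,0.4,0],1],[[0,0,0],[0,0,0],1],[[0,0,0],[0,0,8],1],[[0,0,0],[0,0,10],1],[[0,0,0],[0,0,10],1],[[0,0,0],[0,0,8],1],[[0,0,0],[0,0,4],1],[[0,0,0],[0,0,0],1],[[0,0,0],[0,0,0],1],[[0,0,0],[0,0,0],1]]'
python3 go.py 515 126.7 26 -59.7;  python3 det.py wrist w10.png
```

```text
t: 18.97
ee_pos: [515.6, 126.9, 24.5]
orientation: [-2.724, 1.564, -0.001]
ft_force: [-0.4, -0.6, -0.5]
width: 87.8
shift now-axes [-0.1  0.6 -1.5] shift target-axes [-0.1  0.6 -1.5] |d| 1.6 turn [-0. -0. -0.] q6 1.2617832350924871
cam [578. 164. 179.]
t 19.02 tcp [515.7 126.9  24.7] jaw yaw -59.73 z [ 0.001 -0.    -1.   ] w 88.1
```

View pics/w10.png

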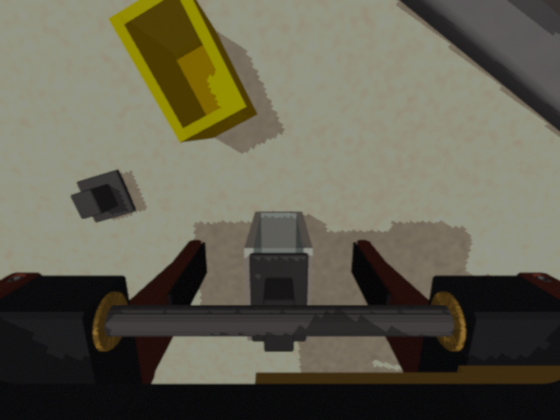

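The closed cell stands between the open fingers with its frosted sides facing the pads. I'll close on it.

```bash
python3 -m handwheel '[[[0,0,0],[0,0.6,-1.5],1],[[0,0,0],[0,0,0],0.6],[[0,0,0],[0,0,0],0.5],[[0,0,0],[0,0,0],0.4],[[0,0,0],[0,0,0],0],[[0,0,0],[0,0,0],0],[[0,0,0],[0,0,0],0],[[0,0,0],[0,0,0],0],[[0,0,0],[0,0,0],0],[[0,0,0],[0,0,0],0]]'
python3 -m handwheel '[[[0,0,0],[0,0,0],0],[[0,0,0],[0,0,0],0],[[0,0,0],[0,0,0],0],[[0,0,0],[0,0,0],0],[[0,0,0],[0,0,0],0],[[0,0,0],[0,0,-2],0],[[0,0,0],[0,0,-4],0],[[0,0,0],[0,0,-4],0],[[0,0,0],[0,0,0],0],[[0,0,0],[0,0,0],0]]'
python3 det.py wrist w11.png long_lid
```

```text
t: 19.85
ee_pos: [516.3, 126.9, 28.1]
orientation: [-2.722, 1.563, -0.005]
ft_force: [-0.8, 1.2, 0.1]
width: 31.0
t: 20.68
ee_pos: [515.5, 126.7, 38.6]
orientation: [-2.723, 1.564, -0.003]
ft_force: [-0.5, -0.1, -2.1]
width: 29.8
cam [578. 164. 193.]
long_lid 0.67 [516.5 127.1  60.4] [280. 278.]
t 20.78 tcp [515.6 126.7  38.5] jaw yaw -59.73 z [ 0.002  0.    -1.   ] w 29.9
```

View pics/w11.png

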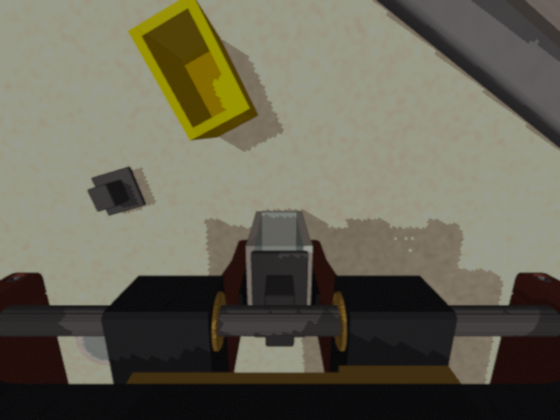

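```bash
python3 -m handwheel '[[[0,0,0],[0,0,-8],0],[[0,0,0],[0,0,-12],0],[[0,0,0],[0,0,-15],0],[[0,0,0],[0,0,-15],0],[[0,0,0],[0,0,-15],0],[[0,0,0],[0,0,-15],0],[[0,0,0],[0,0,-15],0],[[0,0,0],[0,0,-12],0],[[0,0,0],[0,0,-8],0],[[0,0,0],[0,0,0],0]]'
python3 det.py top top1.png spectrometer beam_mid long_lid; python3 det.py scene sc1.png spectrometer beam_mid; python3 det.py wrist w12.png spectrometer beam_mid long_lid;python3 crop.py top1.png 130 90 180 4 top1c.png
```

```text
t: 21.62
ee_pos: [514.6, 126.5, 165.9]
orientation: [-2.723, 1.563, -0.004]
ft_force: [-0.9, 0.0, -0.9]
width: 30.2
cam [ 398.  -35. 1362.]
spectrometer 0.77 [703.9 -11.6  -1.7] [257. 147.]
long_lid 0.49 [432.9  11.   -1.8] [248. 246.]
t 21.82 tcp [513.  126.2 162.9] jaw yaw -59.73 z [-0.001 -0.    -1.   ] w 29.9
cam [1186.  227. 1265.]
spectrometer 0.76 [704.6  -7.6  -1.2] [272. 294.]
beam_mid 0.81 [709.6  -9.4 159.4] [270. 269.]
beam_mid 0.53 [496.3 228.7  -5.2] [381. 264.]
beam_mid 0.38 [379.3 198.8  -1.7] [384. 226.]
t 21.97 tcp [512.9 126.2 162.5] jaw yaw -59.73 z [-0.002 -0.001 -1.   ] w 29.8
cam [576. 163. 317.]
spectrometer 0.72 [703.  -11.    5.1] [492. 107.]
long_lid 0.8 [511.3 124.7 185.7] [281. 285.]
long_lid 0.28 [510.4 125.3 134.5] [279. 246.]
t 22.17 tcp [513.3 126.2 163. ] jaw yaw -59.73 z [-0.001 -0.    -1.   ] w 29.9
```

View pics/w12.png

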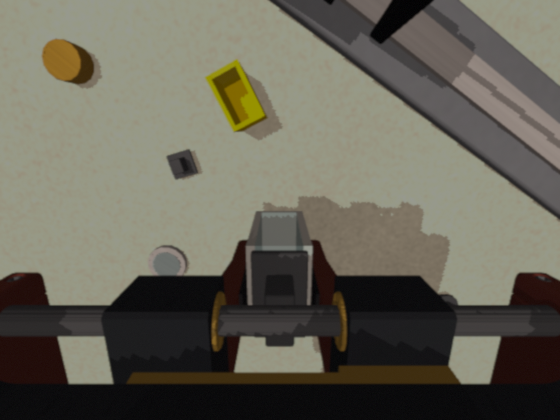

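View pics/top1c.png

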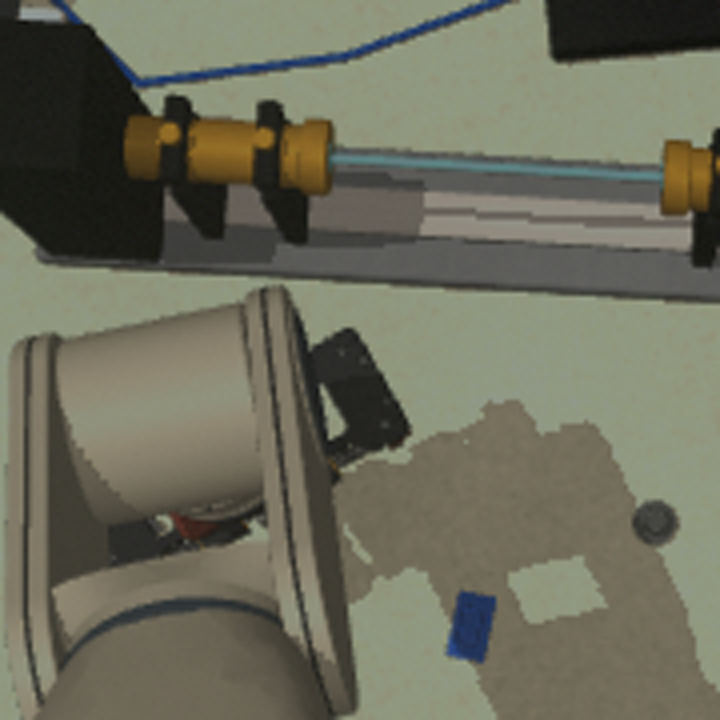

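```bash
python3 - <<'E'
from h import *
p=shot('top')
a=ray(p,(130+331/4,90+155/4),160);b=ray(p,(130+664/4,90+177/4),160)
print(a,b,(a+b)/2,np.linalg.norm(a-b),np.degrees(np.arctan2(*(a-b)[1::-1])))
E
python3 go.py 540 -7 160 -4
```

```text
[710.83047437  93.25590615 160.        ] [ 698.79618853 -107.34662557  160.        ] [704.81333145  -7.04535971 160.        ] 200.96318013087517 86.56690071025228
shift now-axes [128.5  44.1   3.1] shift target-axes [ 35.9 131.    3.1] |d| 135.9 turn [ 0.001  0.001 -0.973] q6 1.2613299348026337
```

```bash
python3 -m handwheel '[[[0,0,0],[8,3,0],0],[[0,0,0],[14,5,0],0],[[0,0,0],[18,6,0],0],[[0,0,0],[18,6,0],0],[[0,0,0],[18,6,0],0],[[0,0,0],[18,6,0],0],[[0,0,0],[14,5,0],0],[[0,0,0],[8,3,0],0],[[0,0,0],[0,0,0],0],[[0,0,-0.05],[0,0,0],0]]'
python3 -m handwheel '[[[0,0,-0.08],[0,0,0],0],[[0,0,-0.1],[0,0,0],0],[[0,0,-0.1],[0,0,0],0],[[0,0,-0.1],[0,0,0],0],[[0,0,-0.1],[0,0,0],0],[[0,0,-0.1],[0,0,0],0],[[0,0,-0.1],[0,0,0],0],[[0,0,-0.1],[0,0,0],0],[[0,0,-0.05],[0,0,0],0],[[0,0,0],[0,0,0],0]]'
python3 go.py 600 -7 156 -3.4;python3 det.py wrist w13.png spectrometer beam_mid long_lid
```

```text
t: 23.05
ee_pos: [538.5, -3.1, 162.5]
orientation: [2.762, -1.493, -0.001]
ft_force: [0.7, 0.6, -1.7]
width: 29.7
t: 23.88
ee_pos: [536.2, 1.6, 161.8]
orientation: [-3.136, 0.18, 0.007]
ft_force: [0.4, -0.2, -1.7]
width: 29.6
shift now-axes [64.4  1.2  5.5] shift target-axes [64.2  4.8  5.8] |d| 64.6 turn [-0.     0.004 -0.055] q6 0.09442760786271472
cam [544.  75. 316.]
spectrometer 0.96 [702.  -10.5   6.3] [434. 194.]
long_lid 0.92 [430.3   7.5   0.6] [185. 204.]
long_lid 0.8 [535.6  -1.1 181.7] [280. 284.]
t 24.08 tcp [536.4   1.2 161.9] jaw yaw -6.78 z [-0.004  0.001 -1.   ] w 29.8
```

View pics/w13.png

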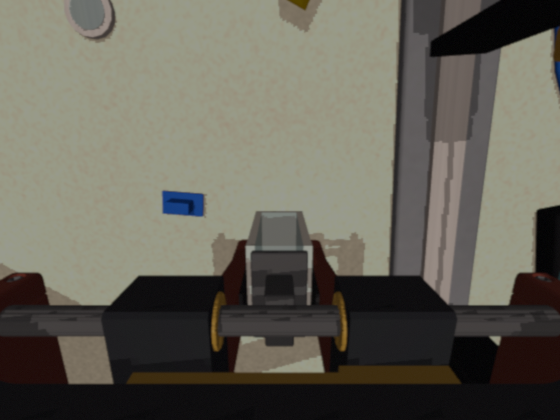

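```bash
python3 -m handwheel '[[[0,0.004,-0.055],[8,0,0],0],[[0,0,0],[12,1,1],0],[[0,0,0],[15,1,1],0],[[0,0,0],[15,1,1],0],[[0,0,0],[15,1,1],0],[[0,0,0],[12,1,1],0],[[0,0,0],[8,0,0],0],[[0,0,0],[4,0,0],0],[[0,0,0],[0,0,0],0],[[0,0,0],[0,0,0],0]]'
python3 go.py 705 -7 156 -3.4;python3 det.py wrist w14.png; python3 det.py top top2.png spectrometer; python3 crop.py top2.png 180 80 140 5 top2c.png
```

```text
t: 24.92
ee_pos: [631.2, -10.8, 155.4]
orientation: [-3.139, 0.125, 0.002]
ft_force: [0.1, -0.6, -1.8]
width: 29.9
shift now-axes [73.2 -9.7 -0.7] shift target-axes [73.4 -8.2 -0.6] |d| 73.9 turn [-0.     0.001 -0.02 ] q6 0.04294703675611114
cam [636.  63. 310.]
t 24.97 tcp [631.  -10.8 155.4] jaw yaw -4.54 z [-0.001  0.    -1.   ] w 29.8
cam [ 398.  -35. 1362.]
t 25.07 tcp [630.8 -10.8 155.6] jaw yaw -4.52 z [-0.001  0.    -1.   ] w 30.1
```

View pics/w14.png

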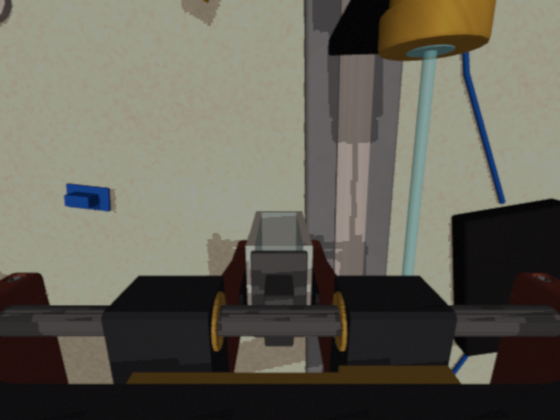

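View pics/top2c.png

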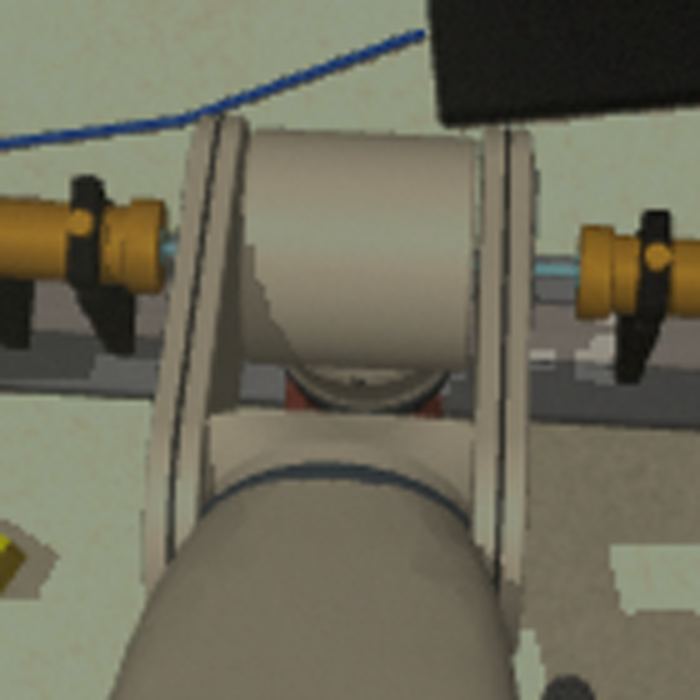

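```bash
python3 det.py wrist w15.png beam_mid; python3 crop.py w15.png 370 20 120 5 w15c.png; python3 crop.py w15.png 370 170 120 5 w15d.png; python3 -c "
import cv2,numpy as np
cv2.imwrite('pics/w15e.png',cv2.resize(np.hstack([cv2.imread('pics/w15c.png'),cv2.imread('pics/w15d.png')]),None,fx=.66,fy=.66))"
```

```text
cam [635.  63. 310.]
beam_mid 0.9 [703.   -9.1 163.1] [413. 256.]
beam_mid 0.75 [628.7 -13.2 177.6] [277. 286.]
t 25.17 tcp [630.9 -10.8 155.8] jaw yaw -4.51 z [-0.001  0.    -1.   ] w 30.0
```

View pics/w15e.png

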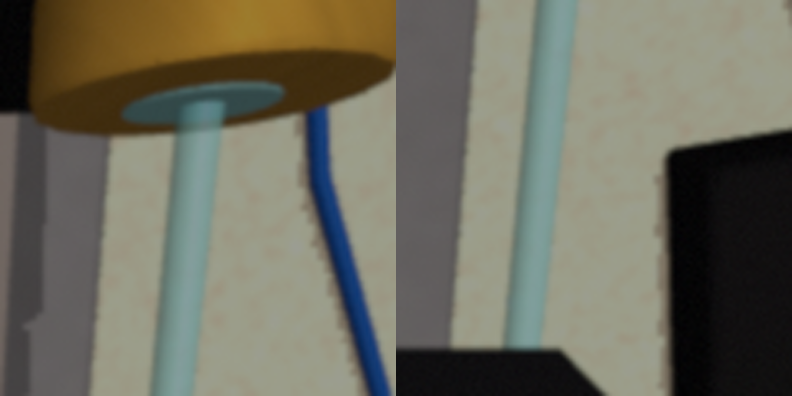

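```bash
python3 - <<'E'
from h import *
p=np.load('pics/last.npy',allow_pickle=True).item()
P=np.array([ray(p,q,160) for q in [(430.6,59.4),(422.6,138.2),(418.9,170),(408.6,274.5)]]);print(P.round(1))
k=np.polyfit(P[:,1],P[:,0],1);print('x at y=-7',np.polyval(k,-7),'beam yaw',90-np.degrees(np.arctan(k[0])))
E
```

```text
[[708.2  88.6 160. ]
 [706.4  53.1 160. ]
 [705.4  37.3 160. ]
 [702.6 -21.9 160. ]]
x at y=-7 703.3198871049833 beam yaw 87.10448453922685
```

```bash
python3 -m handwheel '[[[0,0,-0.022],[0,-6,0],0],[[0,0,0],[8,-2,0],0],[[0,0,0],[12,0,0],0],[[0,0,0],[12,0,0],0],[[0,0,0],[12,0,0],0],[[0,0,0],[10,0,0],0],[[0,0,0],[6,0,0],0],[[0,0,0],[3,0,0],0],[[0,0,0],[0,0,0],0],[[0,0,0],[0,0,0],0]]'
python3 go.py 703.8 -7 156 -3.1
```

```text
t: 26.0
ee_pos: [698.6, -2.9, 156.5]
orientation: [-3.14, 0.08, -0.0]
ft_force: [0.0, 0.7, -1.6]
width: 30.0
shift now-axes [5.4 3.9 0.5] shift target-axes [5.4 3.8 0.5] |d| 6.7 turn [-0.001 -0.     0.003] q6 0.029207034643882284
```

```bash
python3 -m handwheel '[[[0,0,0.003],[2,2,0],0],[[0,0,0],[2,1,0],0],[[0,0,0],[0.5,0,0],0],[[0,0,0],[0,0,0],0],[[0,0,0],[0,0,0],0],[[0,0,0],[0,0,0],0],[[0,0,0],[0,0,0],0],[[0,0,0],[0,0,0],0],[[0,0,0],[0,0,0],0],[[0,0,0],[0,0,0],0]]'
python3 go.py 703.8 -7 156 -3.1;python3 det.py wrist w16.png long_lid_handle; python3 det.py scene sc2.png long_cell long_cell_mid spectrometer long_lid_handle
```

```text
t: 26.83
ee_pos: [701.3, -6.5, 156.6]
orientation: [-3.14, 0.086, 0.003]
ft_force: [-0.2, 0.6, -1.8]
width: 29.9
shift now-axes [2.5 0.4 0.6] shift target-axes [2.5 0.4 0.6] |d| 2.6 turn [-0.001  0.002 -0.   ] q6 0.027616431042671544
cam [704.  67. 311.]
long_lid_handle 0.92 [701.6  -7.8 202.3] [282. 312.]
long_lid_handle 0.75 [427.8  12.3  22.4] [ 10. 201.]
t 26.93 tcp [701.4  -6.5 156.6] jaw yaw -3.12 z [-0.002  0.001 -1.   ] w 30.1
cam [1186.  227. 1265.]
long_cell 0.66 [584.  206.4   1.2] [363. 286.]
long_cell 0.39 [703.1  -6.3 124.3] [272. 274.]
long_cell_mid 0.81 [587.8 211.2  33.3] [366. 283.]
long_cell_mid 0.63 [702.   -4.1 158.1] [273. 268.]
spectrometer 0.73 [703.7  -5.8  -1.8] [273. 294.]
spectrometer 0.71 [530.2 364.5  -2.9] [426. 293.]
long_lid_handle 0.43 [431.8  13.1  17.1] [318. 214.]
t 27.18 tcp [701.3  -6.5 156.6] jaw yaw -3.12 z [-0.002  0.001 -1.   ] w 30.0
```

View pics/w16.png

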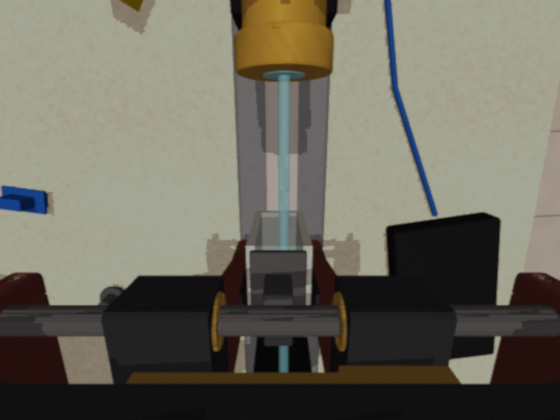

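View pics/sc2.png

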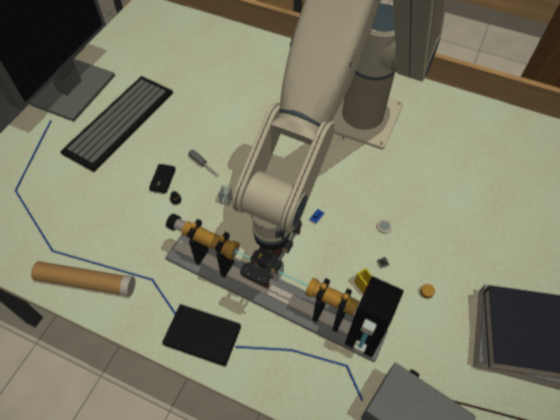

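The wrist view shows the beam at u≈284 entering the window, while the cell's middle is at u≈278, about 2.5 mm off. I'll nudge it across.

```bash
python3 -m handwheel '[[[-0.001,0.002,0],[2.5,0.4,0],0],[[0,0,0],[0,0,0],0],[[0,0,0],[0,0,0],0],[[0,0,0],[0,0,0],0],[[0,0,0],[0,0,0],0],[[0,0,0],[0,0,0],0],[[0,0,0],[0,0,0],0],[[0,0,0],[0,0,0],0],[[0,0,0],[0,0,0],0],[[0,0,0],[0,0,0],0]]'
python3 go.py 703.8 -7 156 -3.1;python3 det.py wrist w17.png;python3 crop.py w17.png 225 190 110 6 w17c.png
```

```text
t: 28.02
ee_pos: [704.1, -7.1, 156.5]
orientation: [3.14, -0.086, 0.001]
ft_force: [0.4, -0.5, -0.9]
width: 29.7
shift now-axes [-0.3 -0.1  0.5] shift target-axes [-0.3 -0.1  0.5] |d| 0.6 turn [ 0.001 -0.    -0.   ] q6 0.028104690236622574
cam [707.  67. 311.]
t 28.07 tcp [704.1  -7.1 156.5] jaw yaw -3.12 z [ 0.    -0.001 -1.   ] w 30.1
```

View pics/w17c.png

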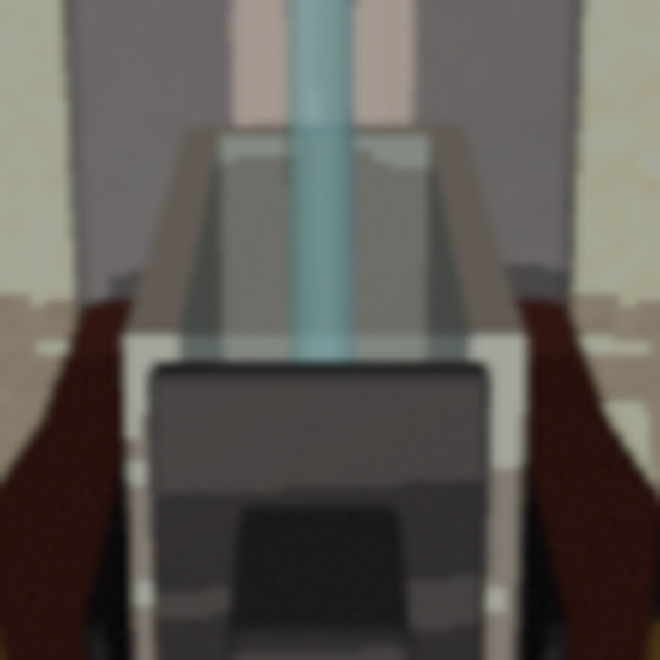

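The beam enters the middle of the clear window and runs parallel to the cell. The lid is flat on the rim and the fingers touch only the frosted sides. The arm is at rest, so I'll hand in.

```bash
python3 -c "
from workcell import ctrl
o=ctrl.get_obs();print(o['t'],abs(o['qvel']).max() if hasattr(o['qvel'],'max') else o['qvel'],o['ft_force'],o['width'])
print(ctrl.close_job())"
```

```text
28.0667 0.0017664633352390397 [-0.90583593 -0.35320264 -1.17879126] 30.091294788339976
the job is handed in; nothing more can be done
None
```

I put the dark grey oblong lid fully home on the clear long cell and let go. I then gripped the cell by its frosted faces and handed in at 28.1 s with it held still in the spectrometer gap. `close_job` gave no verdict.

**Last checks**
- **Position:** The TCP is about 0.3 mm from my target on the beam. By calculation the middle of the windows is about 160 mm up.
- **Square and upright:** The jaws stand at -3.1°, and my two beam measurements put it at -2.9° to -3.4°. Tilt is about 0.1°.
- **Grip and rest:** The opening is 30.1 mm, as it should be on the 30 mm faces. The arm is at rest and the wrist force is only about 1.5 N.
- **Wrist picture:** The beam enters the middle of the clear window and runs parallel to the cell. The lid sits evenly on the rim.

**Disagreements and gaps**
- The sources put the beam's sideways position between about 702 and 710 mm. The scene camera's network gave the 709 to 710 reading. I used the wrist-camera line at about 703.7 mm, and the final picture supports it.
- The first move into the gap stopped about 6.7 mm short, and a second left about 2.5 mm sideways. I corrected both.
- I saw no sign of contact with the spectrometer or the other things on the bench, but I did not measure their positions again at the end.

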